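# Hold a panel antenna on its mark

## Robot

A 6-joint arm with a two-finger parallel gripper is mounted at the origin on the work surface. World frame = base frame: x ahead of the robot, y to its left, z up, the work surface at z = 0. Lengths are in m, angles in rad, forces in N, time in s.
With the tool pointing down it reaches from about 0.375 to 0.975 m from the base axis. Payload 3.8 kg.
Tool frame: the origin (TCP) lies midway between the tips of the shut fingers; the grasp point (between the pads) lies 19 mm behind it; z points along the fingers, y is the direction in which the jaws open and shut (so a half turn about z gives the same grasp; the last joint's range is limited). The gripper opens to 85 mm and grips with 20 to 120 N. Pads are 22 mm wide; open, the fingers measure 114 mm over their backs; the gripper's body (76 mm by 85 mm) begins 54 mm behind the grasp point. The pads swing forward as they close: fully open they stand 13 mm farther back than shut.
Start: joints at [1.205, 0.264, 1.604, -0, 1.274, -0.037], TCP at [0.218, 0.639, 0.231] pointing down, gripper open.
Joint ranges: [-2.63, 2.63], [-0.94, 2.18], [0.31, 2.57], [-1.31, 4.45], [0, 2.66], [-2.55, 2.55]. Speed limits (rad/s): [2.57, 2.57, 3.14, 3.14, 3.14, 3.14].

## Interface

Orientations are given as a rotation vector (axis times angle).
In Python, from workcell import bot gives the robot as it stands. The module is installed in compiled form; this text tells all that it offers.
- The arm moves only by the tool play_rows, never from a script. Its argument "series" is a list of rows, each an object with "translation": the shift along the tool's x, y, z in m, a list of three; "spin": the turn about the tool's z in units of 5 degrees (1.0 is 5 degrees). In form: [{"translation": [dx, dy, dz], "spin": spin}, ...]. A call has 1 to 5 rows; each row shifts and turns the commanded pose from where the row before left it, along the tool's axes as they then stand; what a row does not reach is not made up. A row lasts 1/10 s, in which the tool goes at most 50 mm and 8.59 degrees, less where a joint would pass 70% of its speed; a pose out of reach is approached as far as the arm can. A call is refused whole if a number of a shift passes 0.05 or a number of a turn 1, either way. A call with a gripper value outside its range is refused whole. "jaw" is the gripper's target within -1 to 1 (fully open at 1, half-way at 0, shut at -1), set as the call begins (left out, the last holds). The fingers move at their own pace and stop on an object; "force" is the grip in N (left out, the last holds). Time passes only in rows, so rows that do not move let the fingers close. It gives the time, the measured TCP pose, the force and the opening at its end, in the units of the state.
- bot.read_state(): the state, without advancing time (a new reading comes with each control period).
- bot.read_camera(name): name is "scene" or "top" or "wrist"; returns the picture (400x640x3 uint8, blue, green, red); there is no depth.
- bot.get_calibration(name): a dict with "fov_y" (degrees; the focal length in pixels is half the picture's height over the tangent of half this angle, whatever the lens; pixels are square), "cx", "cy" (the principal point, pixels), "k1" (the pictures are not rectified: a ray, as slopes to the right and down, at radius r is drawn at 1 + k1 r^2 times it, then the intrinsics apply), "R" (3x3) and "t" (3): a world point X has camera coordinates R X + t. Camera axes: x right, y down, z forward; pixel columns grow to the right and rows downward; lengths in m; the calibration is good to about 2 mm. A picture is of the moment at which its call begins: read the wrist's pose just before it. get_calibration takes no time and is no camera call; for the wrist camera it gives the pose at the moment of the call.
- bot.finish_job(): hands the job in, once; it reports no verdict.
The state is a dict: "time": time; "q": joint angles; "joint_vel": joint speeds; "joint_torque": joint torques, N m; "tool_pos": TCP position; "tcp_rot": TCP orientation; "wrist_force": force on the tool from outside, world axes, zero at the start; "torque": the same for the moment, N m; "width": opening from 0.0 (shut) to 1.0 (fully open).
Only numpy, scipy, OpenCV 4.12 (cv2) and the standard library are available. Lean on these libraries where they do the work, as an engineer would, in place of code of your own. Each camera call takes 0.05 s, during which the arm holds its last target. There are 200 camera calls.

## Task

Using only the sprung handle, swing the top-heavy panel antenna up off its rest until the pointer stands between the prongs of the index fork, and keep the pointer between the prongs without a break for six seconds while the link is logged. Then lower the antenna gently back onto the rest it started from and let go of the handle. Never let the antenna swing fast or fall over to the far side, do not touch the antenna, its axle or its counterweight, and leave the index fork and the other things on the desk where they are.

Things in the scene. Friction and masses are not known exactly. Their poses are not given: they have to be found in the camera images.
- stand: Fixed tilt stand: grey base plate 300 x 200 x 14 mm, two aluminium uprights 190 mm tall, white round dial (radius 115 mm) on the far side. Origin on the table (plate centre is 30 mm further along local x); local x points from the handle side to the dial, z up. The level swing axis runs along local x, 170 mm above the origin.
- rocker (a joint): Tilt (rad) of the rocker that carries pointer, panel and counterweight on low-friction bearings. 0 = panel upright, positive = top leans to the stand's local +y. Stops at -0.5 and +0.5; it starts at rest on -0.5. Inertia of all that tilts 0.019 kg m2, damping 0.035 N m s/rad (nominal). Keep its speed well under 0.8 rad/s: more counts as too fast or a slam.
- handle (a joint): Angle (rad, -1.1 to 1.1) of the sprung handle relative to the rocker, same positive sense; its angle in the stand's frame is rocker + handle (0 = lever straight up). A torsion spring, nominally 0.25 N m/rad with 0.012 N m s/rad damping, joins them: torque on the rocker = 0.25 x this value. Let go, it springs back to about 0.
- handle_grip (a point): Middle of the grip, a black round bar 14 mm thick, 82 mm long, parallel to the swing axis and 100 mm from it, sticking out on the robot's side (local x of the stand -97 to -179 mm; this point -145 mm). Pinch it from above, fingers closing along the stand's y; the bar turns in the fingers, so the hand stays upright on the arc. Forces under 5 N. Lever 80 g, balanced.
- panel_mid (a point): Panel antenna, white plate 140 (x) x 24 (y) x 200 (z) mm, about 0.6 kg, bolted to the rocker; this point is its centre, 140 mm from the swing axis (plate from local x -40 to +100 mm). Top-heavy: gravity turns the rocker away from upright by about 0.38 N m x sin(tilt), varying some 18 percent. That beats the spring, so with the handle kept still it falls to a stop; keep correcting.
- counterweight (a point): Dark steel cylinder under the axis, 48 mm diameter, 120 mm long, 0.42 kg nominal, bolted to the rocker; this point is its centre, 105 mm from the axis. Not to be touched.
- pointer_tip (a point): Tip of the dark pointer (5 mm wide, 150 mm long from the axis) that turns with the rocker in front of the dial on the far side (local x = 146 mm). Its y and z axes are the rocker's.
- index (a joint): Set angle of the index fork about the same axis (rad, same sign as rocker): the rocker tilt to be reached. It stays where it is set, between -0.2 and +0.2.
- index_mark (a point): Middle of the gap of the aluminium index fork on the dial's edge: two prongs 42 mm long with 30 mm clear gap between them, 150 mm from the swing axis. The pointer is between the prongs when its angle differs from the fork's by less than 0.1 rad.
- router: Bystander: white router, 150 x 200 x 32 mm, with two black 150 mm aerials; origin under its centre.
- mug: Bystander: white mug, 80 mm wide, 95 mm high; origin under its centre.
- screwdriver: Bystander: screwdriver lying on the desk.
- tester: Bystander: black hand-held cable tester, 130 x 70 x 32 mm, lying on the desk; origin under its centre.

How it is judged:
On the way:
1. the pointer stays between the prongs of the index fork (within 0.1 rad) for 5.5 s without a break (angle between the y axis of pointer_tip and the y axis of index_mark, either way round below 0.1 rad), for 5.5 s.
At the end, for the whole second after the job is handed in: The antenna lies back on the rest it started from (tilt below -0.45 rad), still (below 0.1 rad/s), nothing of the stand is touched, and the index fork is where it was set (within 12 mm) (value of joint rocker below -0.45 rad and velocity of joint rocker between -0.1 and 0.1 rad/s and distance of index_mark from where it was at the start of the episode below 0.012 m and contact force between the arm and stand below 0.3 N).
It fails at once if the antenna swings faster than 0.8 rad/s or slams (velocity of joint rocker above 0.8 rad/s or velocity of joint rocker below -0.8 rad/s).
It fails at once if the antenna falls over to the far rest (tilt above 0.45 rad) (value of joint rocker above 0.45 rad).
It fails at once if the robot touches the antenna panel, its counterweight or its axle (contact force between the arm and rocker_c1 above 0.3 N or contact force between the arm and rocker_c2 above 0.3 N or contact force between the arm and rocker_c0 above 0.3 N).
It fails at once if the index fork is moved (distance of index_mark from where it was at the start of the episode above 0.012 m).
It fails at once if a bystander is disturbed (distance of any of router, mug, screwdriver, tester from where it was at the start of the episode above 0.03 m).
It also fails if it takes over 64 s, if anything falls off the work surface, if the arm or the gripper's body presses on something with over 40 N, if the wrist force passes 120 N, or if a joint passes its speed limit or range.

## Working session

There is one attempt and no reset: what is moved stays moved. The work goes in short steps, Python scripts to look and compute and a tool call to move; the robot and the scene stay as the last step left them, time stands still between calls to the robot, and variables do not carry over. Pictures are saved under pics/ and viewed, about 8 in all and at most 12, crops included, and the job is handed in when it is done.

Besides the shell and the picture viewer there is one more tool, called after "Emit:" as name([rows], argument=value, ...), one row to a line, values as JSON. play_rows: Moves the arm, as the interface text tells. Its arguments: {"type":"object","properties":{"series":{"type":"array","items":{"type":"object","properties":{"translation":{"type":"array","items":{"type":"number"}},"spin":{"type":"number"}}}},"jaw":{"type":"number"},"force":{"type":"number"}},"required":["series"]}

```bash
mkdir -p pics
python3 - <<'E'
from workcell import bot
import cv2,numpy as np
s=bot.read_state();print(s)
for n in("scene","top"):
    im=bot.read_camera(n);cv2.imwrite(f"pics/{n}0.png",im)
    c=bot.get_calibration(n);print(n,c)
E
```

```text
{'time': 0.0, 'q': array([ 1.20508591e+00,  2.64770435e-01,  1.60539081e+00,  8.18176280e-07,
        1.27369218e+00, -3.69141102e-02]), 'joint_vel': array([ 0.00041389, -0.0016601 ,  0.00061444,  0.00106359, -0.00170027,
       -0.00077711]), 'joint_torque': array([ 1.20403594e-03, -5.15105438e+01, -3.67319298e+01,  1.53665019e-04,
        1.27489446e-02,  1.26416816e-05]), 'tool_pos': array([0.21770691, 0.63814887, 0.2299413 ]), 'tcp_rot': array([-0.51407469, -3.09878598,  0.00347875]), 'wrist_force': array([ 0.10679793, -0.61725536, -0.0733133 ]), 'torque': array([-0.01224548, -0.03739856, -0.00679321]), 'width': 1.0050804955230832}
scene {'fov_y': 48.00885719895021, 'cx': 326.98617305074833, 'cy': 194.0924983279927, 'k1': -0.11238404529373706, 'R': array([[-0.44736659,  0.89426043,  0.01270466],
       [ 0.80426506,  0.40847723, -0.43162956],
       [-0.3911788 , -0.18287873, -0.90196148]]), 't': array([ 0.25949184, -0.33138086,  1.87548328])}
top {'fov_y': 52.78930434371666, 'cx': 322.2161989736359, 'cy': 209.95526000886974, 'k1': -0.01634973602027368, 'R': array([[ 1.89855212e-02, -9.99818164e-01,  1.78580074e-03],
       [-9.95774427e-01, -1.90691847e-02, -8.98312655e-02],
       [ 8.98489847e-02, -7.27613126e-05, -9.95955398e-01]]), 't': array([-0.02418624,  0.5549162 ,  1.35816357])}
```

View pics/scene0.png

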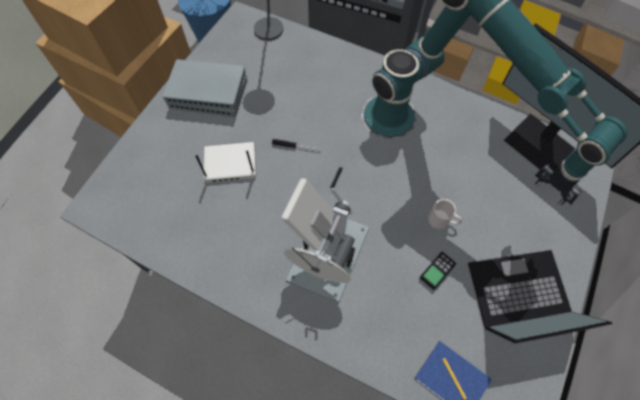

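View pics/top0.png

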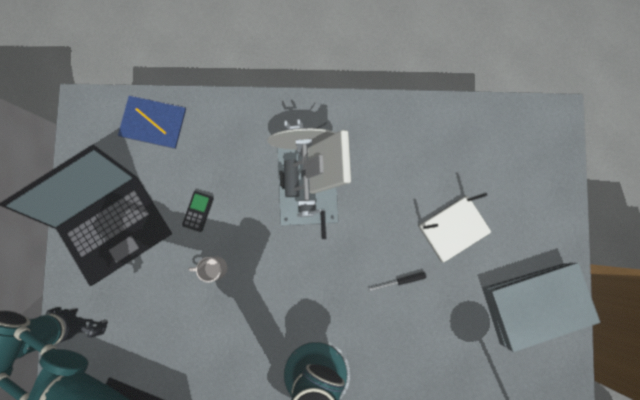

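The stand sits near top pixel (308,190), and the grip is the black bar at about (323,225) in the top view and (337,178) in the scene view. The antenna leans to image right (world −y). Next I'll enlarge both views.

```bash
cat > h.py <<'E'
import numpy as np,cv2
from scipy.optimize import least_squares
from workcell import bot
def proj(c,X):
    X=np.atleast_2d(X);p=X@np.array(c["R"]).T+c["t"];s=p[:,:2]/p[:,2:]
    f=200/np.tan(np.radians(c["fov_y"]/2));r2=(s**2).sum(1,keepdims=True)
    return f*s*(1+c["k1"]*r2)+[c["cx"],c["cy"]]
def tri(obs):  # [(calib,(u,v)),...]
    r=least_squares(lambda X:np.concatenate([(proj(c,X)[0]-uv) for c,uv in obs]),[.6,0,.15])
    return r.x,r.fun
# stand model: local -> world. pose=(x,y,yaw), tilt about local x: positive leans to +y
def rot(a): c,s=np.cos(a),np.sin(a);return np.array([[1,0,0],[0,c,s],[0,-s,c]])
def loc(pose,L):
    L=np.atleast_2d(L);c,s=np.cos(pose[2]),np.sin(pose[2])
    return L@np.array([[c,s,0],[-s,c,0],[0,0,1]])+[pose[0],pose[1],0]
def tilted(pose,a,L): return loc(pose,np.atleast_2d(L)@rot(a).T+[0,0,.17])
E
python3 - <<'E'
import cv2,numpy as np
a=cv2.imread('pics/top0.png')[95:245,255:365];b=cv2.imread('pics/scene0.png')[160:310,272:382]
r=lambda i:cv2.resize(i,None,fx=3.6,fy=3.6,interpolation=cv2.INTER_CUBIC)
cv2.imwrite('pics/crop0.png',np.hstack([r(a),r(b)]))
E
```

```text
(no output)
```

View pics/crop0.png

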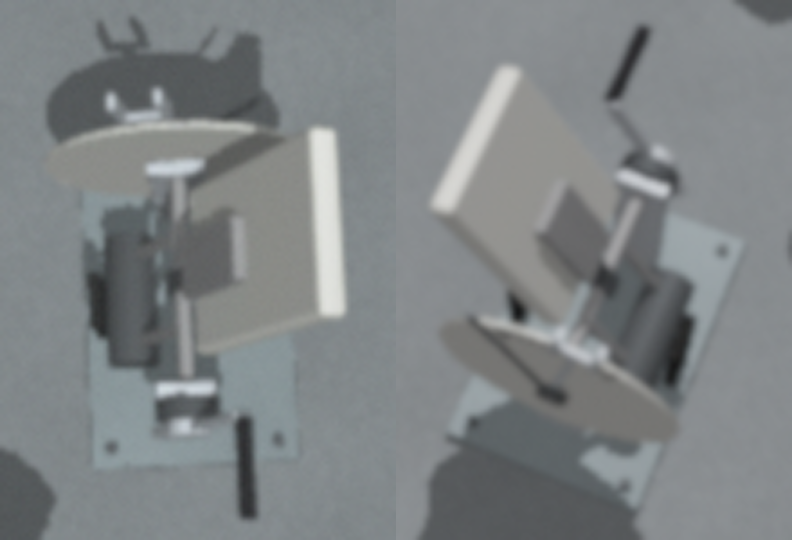

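```bash
cat > fit.py <<'E'
from h import *
T=bot.get_calibration("top");S=bot.get_calibration("scene")
t=lambda x,y:(T,np.array([255+(x+.5)/3.6-.5,95+(y+.5)/3.6-.5]))
s=lambda x,y:(S,np.array([272+(x-396+.5)/3.6-.5,160+(y+.5)/3.6-.5]))
B=[(t(93,468),(-.12,.1,.014)),(t(298,457),(-.12,-.1,.014)),(s(743,240),(-.12,.1,.014)),(s(636,510),(.18,.1,.014)),(s(447,437),(.18,-.1,.014))]
P=[(t(310,128),(.1,.012,.24)),(t(335,128),(.1,-.012,.24)),(t(345,315),(-.04,-.012,.24)),(t(318,318),(-.04,.012,.24))]
G=[(t(248,518),(-.179,0,.1)),(t(244,417),(-.097,0,.1)),(s(643,28),(-.179,0,.1)),(s(612,98),(-.097,0,.1))]
def f(p):
    r=[proj(c,loc(p,L))[0]-uv for (c,uv),L in B]
    r+=[proj(c,tilted(p,p[3],L))[0]-uv for (c,uv),L in P]
    r+=[proj(c,tilted(p,p[4],L))[0]-uv for (c,uv),L in G]
    return np.array(r).ravel()
o=least_squares(f,[.62,.03,0,-.5,-.5],loss='soft_l1')
print(o.x);print(f(o.x).reshape(-1,2).round(1))
for i,j in((0,2),(1,3)):print('grip tri',tri([G[i][0],G[j][0]]))
p=o.x;print('grip',tilted(p,-.5,(-.145,0,.1)))
for a in(-.2,-.1,0,.1,.2):
  for r in (.13,.15,.171):
    q=proj(T,tilted(p,a,(.146,0,r)))[0];w=proj(S,tilted(p,a,(.146,0,r)))[0]
    print(a,r,((q-[255,95])*3.6).round(),((w-[272,160])*3.6+[396,0]).round())
E
python3 fit.py
```

```text
[ 0.62636931  0.04012882  0.07242652 -0.49260502 -0.4820206 ]
[[-0.6  0.9]
 [ 0.4  0.9]
 [ 0.9 -0.1]
 [ 0.1  0.4]
 [-0.7 -1.4]
 [-0.8 -1.4]
 [ 0.1 -0.5]
 [ 0.6  0.6]
 [ 0.1 -0.5]
 [ 0.1  0.7]
 [-0.4 -0.1]
 [ 0.1 -0.2]
 [-0.7  1.1]]
grip tri (array([ 0.45299089, -0.0188181 ,  0.26046635]), array([-0.00527838,  0.00187184, -0.00643736, -0.00066849]))
grip tri (array([ 0.53177313, -0.01303798,  0.26458564]), array([-0.40581722,  0.14291952, -0.48043869, -0.05574624]))
grip [[ 0.48521873 -0.01818071  0.25775826]]
-0.2 0.13 [199. 103.] [519. 337.]
-0.2 0.15 [203.  95.] [513. 328.]
-0.2 0.171 [208.  86.] [508. 317.]
-0.1 0.13 [182. 103.] [533. 342.]
-0.1 0.15 [184.  95.] [530. 334.]
-0.1 0.171 [185.  86.] [527. 324.]
0 0.13 [165. 103.] [548. 348.]
0 0.15 [164.  95.] [548. 340.]
0 0.171 [163.  87.] [547. 332.]
0.1 0.13 [149. 105.] [563. 354.]
0.1 0.15 [145.  97.] [565. 348.]
0.1 0.171 [140.  88.] [568. 340.]
0.2 0.13 [132. 106.] [578. 361.]
0.2 0.15 [125.  99.] [583. 355.]
0.2 0.171 [118.  91.] [588. 350.]
```

```bash
cat >> h.py <<'E'
POSE=(.6264,.0401,.0724)
def polar(im,x=.146,A=np.linspace(-.65,.65,261),Rr=np.linspace(.02,.185,56)):
    c=bot.get_calibration("scene");a,r=np.meshgrid(A,Rr)
    L=np.stack([np.full(a.size,x),r.ravel()*np.sin(a.ravel()),.17+r.ravel()*np.cos(a.ravel())],1)
    m=proj(c,loc(POSE,L)).astype(np.float32).reshape(a.shape+(2,))
    return cv2.remap(im,m[...,0],m[...,1],cv2.INTER_CUBIC)
E
python3 - <<'E'
from h import *
from scipy.spatial.transform import Rotation as Ro
im=cv2.imread('pics/scene0.png');P=polar(im)
P=cv2.resize(P,None,fx=3,fy=6)
for i in range(0,261,20): cv2.putText(P,f"{-.65+i*.005:.2f}",(i*3,10),0,.3,(0,0,255),1)
cv2.imwrite('pics/polar0.png',P)
R=Ro.from_rotvec(bot.read_state()['tcp_rot']).as_matrix();print(R.round(3))
c,s=np.cos(.0724),np.sin(.0724)
for n in('router','mug'):pass
E
```

```text
[[-0.946  0.323 -0.001]
 [ 0.323  0.946 -0.002]
 [ 0.    -0.002 -1.   ]]
```

View pics/polar0.png

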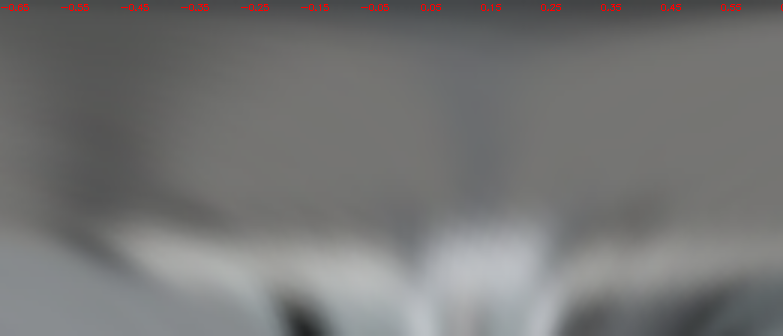

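The index fork is at about +0.14 to +0.15 rad in the polar view, and the pointer is at about −0.48 to −0.5, which agrees with the text. Next I'll approach above the grip.

Emit:
play_rows([
  {"translation": [0, 0, -0.05], "spin": -1},
  {"translation": [0, 0, -0.05], "spin": -1},
  {"translation": [0, 0, -0.05], "spin": -1},
  {"translation": [0, 0, 0], "spin": -1},
  {"translation": [0, 0, 0], "spin": -0.6},
], jaw=1, force=20)

```text
time: 0.6
tool_pos: [0.2183, 0.6397, 0.3845]
tcp_rot: [-0.119, 3.137, 0.007]
wrist_force: [0.4, -1.3, -0.3]
width: 0.998
```

Emit:
play_rows([
  {"translation": [-0.0143, -0.045, 0], "spin": 0},
  {"translation": [-0.0143, -0.045, 0], "spin": 0},
  {"translation": [-0.0143, -0.045, 0], "spin": 0},
  {"translation": [-0.0143, -0.045, 0], "spin": 0},
  {"translation": [-0.0143, -0.045, 0], "spin": 0},
])

```text
time: 1.1
tool_pos: [0.3057, 0.4177, 0.3806]
tcp_rot: [0.115, -3.139, 0.001]
wrist_force: [0.9, 0.1, -0.0]
width: 0.995
```

Emit:
play_rows([
  {"translation": [-0.0143, -0.045, 0], "spin": 0},
  {"translation": [-0.0143, -0.045, 0], "spin": 0},
  {"translation": [-0.0143, -0.045, 0], "spin": 0},
  {"translation": [-0.0143, -0.045, 0], "spin": 0},
  {"translation": [-0.0143, -0.045, 0], "spin": 0},
])

```text
time: 1.6
tool_pos: [0.3932, 0.1985, 0.381]
tcp_rot: [0.115, -3.139, 0.0]
wrist_force: [1.3, 0.6, 0.1]
width: 1.002
```

Emit:
play_rows([
  {"translation": [-0.0143, -0.045, 0], "spin": 0},
  {"translation": [-0.0143, -0.045, 0], "spin": 0},
  {"translation": [-0.0143, -0.045, 0], "spin": 0},
  {"translation": [-0.0143, -0.045, 0], "spin": 0},
  {"translation": [-0.0143, -0.045, 0], "spin": 0},
])

```text
time: 2.1
tool_pos: [0.4809, -0.0208, 0.381]
tcp_rot: [0.114, -3.139, -0.0]
wrist_force: [0.4, 1.3, 0.4]
width: 0.998
```

Run:
```python
from h import *
s=bot.read_state();c=bot.get_calibration("wrist");im=bot.read_camera("wrist");cv2.imwrite('pics/w1.png',im)
print(s['tool_pos'],s['tcp_rot'])
import json
for L in((-.179,0,.1),(-.097,0,.1),(-.15,0,.1)):
  print(L,proj(c,tilted(POSE,-.5,L)),proj(bot.get_calibration('top'),tilted(POSE,-.5,L)))
cv2.imwrite('pics/top1.png',bot.read_camera("top"))
import pickle;pickle.dump(c,open('cw1.pkl','wb'))
```

```text
[ 0.48091289 -0.02078729  0.38097773] [ 1.13569244e-01 -3.13937638e+00 -3.90747716e-04]
(-0.179, 0, 0.1) [[318.23182066 155.83573699]] [[324.15844165 239.14517069]]
(-0.097, 0, 0.1) [[318.05497889 243.76665668]] [[322.61121969 210.36655535]]
(-0.15, 0, 0.1) [[318.16869477 188.52519544]] [[323.60904018 228.92606851]]
```

View pics/w1.png

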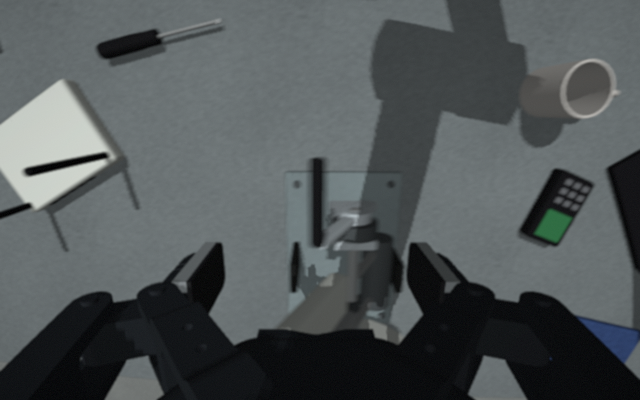

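The bar is at (317,157)–(318,247) in the wrist view. The model predicted (318,156)–(318,244), so the pose is good. I'll lower onto the bar and pinch.

Emit:
play_rows([
  {"translation": [0, 0.002, 0.04], "spin": 0},
  {"translation": [0, 0, 0.04], "spin": 0},
  {"translation": [0, 0, 0.035], "spin": 0},
  {"translation": [0, 0, 0.025], "spin": 0},
  {"translation": [0, 0, 0], "spin": 0},
])

```text
time: 2.7
tool_pos: [0.4771, -0.0159, 0.2364]
tcp_rot: [0.115, -3.13, -0.002]
wrist_force: [-0.8, 0.3, -0.5]
width: 1.003
```

Emit:
play_rows([
  {"translation": [0, 0, 0], "spin": 0},
  {"translation": [0, 0, 0], "spin": 0},
  {"translation": [0, 0, 0], "spin": 0},
  {"translation": [0, 0, 0], "spin": 0},
  {"translation": [0, 0, 0], "spin": 0},
], jaw=-0.5, force=20)

```text
time: 3.2
tool_pos: [0.4813, -0.0169, 0.2423]
tcp_rot: [-0.114, 3.138, -0.0]
wrist_force: [0.3, -0.1, 0.5]
width: 0.249
```

Emit:
play_rows([
  {"translation": [0, 0, 0], "spin": 0},
  {"translation": [0, 0, 0], "spin": 0},
  {"translation": [0, 0, 0], "spin": 0},
  {"translation": [0, 0, 0], "spin": 0},
  {"translation": [0, 0, 0], "spin": 0},
], jaw=-1)

```text
time: 3.7
tool_pos: [0.481, -0.0171, 0.2418]
tcp_rot: [-0.114, 3.139, -0.001]
wrist_force: [-0.6, -3.0, 5.2]
width: 0.152
```

Emit:
play_rows([
  {"translation": [0, 0, 0], "spin": 0},
  {"translation": [0, 0, 0], "spin": 0},
  {"translation": [0, 0, 0], "spin": 0},
], jaw=-0.66)

```text
time: 4.0
tool_pos: [0.4803, -0.0166, 0.2406]
tcp_rot: [0.114, -3.138, -0.001]
wrist_force: [0.2, -0.6, 1.1]
width: 0.169
```

Emit:
play_rows([
  {"translation": [0, 0.0043, -0.0021], "spin": 0},
  {"translation": [0, 0.0045, -0.002], "spin": 0},
  {"translation": [0, 0.0045, -0.0017], "spin": 0},
  {"translation": [0, 0.0046, -0.0015], "spin": 0},
  {"translation": [0, 0.0047, -0.0013], "spin": 0},
])

```text
time: 4.5
tool_pos: [0.4792, 0.0061, 0.2503]
tcp_rot: [-0.114, 3.139, -0.0]
wrist_force: [0.1, -1.5, 0.8]
width: 0.172
```

```bash
cat >> h.py <<'E'
AA=np.linspace(-.65,.65,261)
def prof(im): return polar(im,Rr=np.linspace(.06,.108,25)).astype(float).mean(axis=(0,2))
_r=prof(cv2.imread('pics/scene0.png'));BG=_r.copy();k=AA<-.2
BG[k]=np.polyval(np.polyfit(AA[(AA>-.2)&(AA<0)],_r[(AA>-.2)&(AA<0)],1),AA[k])
def theta(im):
    d=np.clip(BG-prof(im),0,None);i=np.argmax(np.convolve(d,np.ones(25),'same')*(AA>-.6)*(AA<.6))
    w=d*(abs(AA-AA[i])<.12);w=np.clip(w-.3*w.max(),0,None)
    return (w*AA).sum()/w.sum(),d.max()
E
python3 - <<'E'
from h import *
s=bot.read_state();print(s['time'],s['tool_pos'],s['wrist_force'],s['width'])
print(theta(cv2.imread('pics/scene0.png')))
im=bot.read_camera('scene');print(theta(im));cv2.imwrite('pics/s2.png',im)
print((BG-prof(im))[::8].round(1))
E
```

```text
4.5 [0.47923891 0.00612173 0.25028611] [ 0.06478458 -1.49149494  0.8265345 ] 0.1721807205342749
(np.float64(-0.48449308517686696), np.float64(29.42864957264949))
(np.float64(-0.48457239322441864), np.float64(27.299656320287824))
[ 4.  10.  17.1 23.8 27.2 25.5 19.3 11.5  5.2  1.  -1.3 -2.2 -2.5 -2.6
 -2.5 -2.5 -2.6 -2.5 -2.8 -2.7 -2.9 -2.4 -2.5 -2.7 -2.9 -2.6 -2.5 -2.9
 -2.6 -2.6 -2.5 -2.6 -2.8]
```

```bash
cat > step.py <<'E'
import sys,json,os
from h import *
# usage: step.py mode target rate n ; state in st.json: segs[(t0,h0,h1)], meas[(t,th)], plan [h..]
mode,target,rate,n=sys.argv[1],float(sys.argv[2]),float(sys.argv[3]),int(sys.argv[4])
J=json.load(open('st.json')) if os.path.exists('st.json') else dict(segs=[],meas=[],plan=[],h=-.2425)
s=bot.read_state();t=s['time'];im=bot.read_camera('scene');th,q=theta(im);th-=.015
os.makedirs('log',exist_ok=True);cv2.imwrite(f'log/{t:.2f}.png',im)
h0=J['h']
for i,h in enumerate(J['plan']): J['segs'].append((t-.1*(len(J['plan'])-i),h0,h));h0=h
J['h']=h0;J['meas'].append((t,th))
p=s['tool_pos'];ly=-np.sin(POSE[2])*(p[0]-POSE[0])+np.cos(POSE[2])*(p[1]-POSE[1])
print(f"t={t:.2f} theta={th:.3f} q={q:.0f} hcmd={h0:.3f} hmeas={np.arcsin(ly/.1):.3f} F={s['wrist_force'].round(1)} w={s['width']:.3f}")
dt=.01;I,c,k=.019,.047,.25
def hcmd(segs,tt):
    tt=np.asarray(tt);xs=[segs[0][0]];ys=[segs[0][1]]
    for a,b,d in segs: xs+=[a+1e-4,a+.1];ys+=[b,d]
    return np.interp(tt,xs,ys)
def sim(x,m,H):
    out=[]
    for h in H:
        th,w=x;w+=dt*(m*np.sin(th)+k*(h-th)-c*w)/I;th+=dt*w
        if th<-.5: th,w=-.5,max(w,0)
        x=(th,w);out.append(x)
    return np.array(out)
LAG=.06
M=[a for a in J['meas'] if a[0]>t-2.3]
if mode=='est' and len(M)>2:
    t0=M[0][0];T=np.arange(t0,t-1e-6,dt);H=hcmd(J['segs'],T-LAG);mt=np.array([a[0] for a in M]);mv=np.array([a[1] for a in M])
    def res(v):
        X=sim((v[0],v[1]),v[2],H+v[3]);y=np.interp(mt,np.r_[t0,T+dt],np.r_[v[0],X[:,0]])
        return np.r_[(y-mv)/.004,(v[1]-J.get('w',0))/.5,(v[2]-J.get('m',.38))/.04,(v[3]-J.get('b',0))/.03]
    rest=mv[0]<-.49
    best=min((least_squares(res,[mv[0],(mv[1]-mv[0])/(mt[1]-mt[0])*(not rest),m0,0],x_scale=[.01,.05,.02,.02],diff_step=1e-4) for m0 in(.33,.38,.43)),key=lambda o:o.cost)
    v=best.x;X=sim((v[0],v[1]),v[2],H+v[3]);x0=tuple(X[-1]);m,b=v[2],v[3]
    print('fit m=%.3f b=%.3f cost=%.2f  est th=%.3f w=%.3f'%(m,b,best.cost,*x0),'res',(best.fun[:len(mv)]*.004).round(4))
else: x0=(th,0.);m,b=.38,0.
N=max(n,14)
ref=target-np.sign(target-x0[0])*np.maximum(abs(target-x0[0])-rate*(.05+.1*np.arange(1,N+1)),0)
def roll(hs):
    segs=J['segs'][-10:]+[(t-.0,h0,h0)] if J['segs'] else [(t-.2,h0,h0)]
    segs=list(segs);a=h0
    for i,h in enumerate(hs): segs.append((t+.05+.1*i,a,h));a=h
    T=np.arange(0,.05+.1*N-1e-6,dt)
    return sim(x0,m,hcmd(segs,t+T-LAG)+b)[[int(round((.05+.1*(i+1))/dt))-1 for i in range(N)]]
if mode=='ramp': hs=h0+rate*np.arange(1,n+1)
else:
    def cost(d):
        hs=h0+np.cumsum(d);X=roll(hs)
        return np.r_[(X[:,0]-ref)*10,X[:,1]*1.0-np.gradient(ref,.1),d*6,np.diff(d)*4]
    o=least_squares(cost,np.zeros(N),bounds=(-.06,.06));hs=(h0+np.cumsum(o.x))[:n]
    X=roll(h0+np.cumsum(o.x));print('pred th',X[:n,0].round(3),'w',X[:n,1].round(2))
rows=[];a=h0;R=.1;out=[]
for h in hs:
    dy=round(R*(np.sin(h)-np.sin(a)),4);dz=round(R*(np.cos(a)-np.cos(h)),4)
    h=np.arcsin(np.sin(a)+dy/R);rows.append([0,dy,dz]);out.append(h);a=h
print('h',np.round(out,3));print(json.dumps([{"translation":r,"spin":0} for r in rows]))
J['plan']=[float(x) for x in out]
if mode=='est' and len(M)>2: J['m'],J['b'],J['w']=float(m),float(b),float(np.interp(M[1][0],np.r_[t0,T+dt],np.r_[v[1],X_[:,1]]) if 0 else 0)
json.dump(J,open('st.json','w'))
E
python3 step.py ramp 0 .048 5
```

```text
t=4.55 theta=-0.499 q=27 hcmd=-0.242 hmeas=-0.229 F=[-0.4 -0.1  0.4] w=0.174
h [-0.194 -0.147 -0.098 -0.05  -0.002]
[{"translation": [0, 0.0047, -0.001], "spin": 0}, {"translation": [0, 0.0047, -0.0008], "spin": 0}, {"translation": [0, 0.0048, -0.0006], "spin": 0}, {"translation": [0, 0.0048, -0.0004], "spin": 0}, {"translation": [0, 0.0048, -0.0001], "spin": 0}]
```

Emit:
play_rows([
  {"translation": [0, 0.0047, -0.001], "spin": 0},
  {"translation": [0, 0.0047, -0.0008], "spin": 0},
  {"translation": [0, 0.0048, -0.0006], "spin": 0},
  {"translation": [0, 0.0048, -0.0004], "spin": 0},
  {"translation": [0, 0.0048, -0.0001], "spin": 0},
])

```text
time: 5.1
tool_pos: [0.4774, 0.0298, 0.2529]
tcp_rot: [-0.114, 3.139, -0.0]
wrist_force: [0.0, -1.9, 1.6]
width: 0.164
```

```bash
python3 step.py ramp 0 .02 5
```

```text
t=5.10 theta=-0.500 q=28 hcmd=-0.002 hmeas=0.005 F=[ 0.  -1.9  1.6] w=0.164
h [0.018 0.038 0.058 0.078 0.098]
[{"translation": [0, 0.002, 0.0], "spin": 0}, {"translation": [0, 0.002, 0.0001], "spin": 0}, {"translation": [0, 0.002, 0.0001], "spin": 0}, {"translation": [0, 0.002, 0.0001], "spin": 0}, {"translation": [0, 0.002, 0.0002], "spin": 0}]
```

Emit:
play_rows([
  {"translation": [0, 0.002, 0.0], "spin": 0},
  {"translation": [0, 0.002, 0.0001], "spin": 0},
  {"translation": [0, 0.002, 0.0001], "spin": 0},
  {"translation": [0, 0.002, 0.0001], "spin": 0},
  {"translation": [0, 0.002, 0.0002], "spin": 0},
])

```text
time: 5.65
tool_pos: [0.4766, 0.0395, 0.2523]
tcp_rot: [0.114, -3.139, 0.0]
wrist_force: [-0.6, -1.4, 1.3]
width: 0.169
```

```bash
python3 step.py ramp 0 .02 5
```

```text
t=5.65 theta=-0.499 q=28 hcmd=0.098 hmeas=0.102 F=[-0.6 -1.4  1.3] w=0.169
h [0.118 0.138 0.159 0.178 0.198]
[{"translation": [0, 0.002, 0.0002], "spin": 0}, {"translation": [0, 0.002, 0.0003], "spin": 0}, {"translation": [0, 0.002, 0.0003], "spin": 0}, {"translation": [0, 0.0019, 0.0003], "spin": 0}, {"translation": [0, 0.002, 0.0004], "spin": 0}]
```

Emit:
play_rows([
  {"translation": [0, 0.002, 0.0002], "spin": 0},
  {"translation": [0, 0.002, 0.0003], "spin": 0},
  {"translation": [0, 0.002, 0.0003], "spin": 0},
  {"translation": [0, 0.0019, 0.0003], "spin": 0},
  {"translation": [0, 0.002, 0.0004], "spin": 0},
])

```text
time: 6.2
tool_pos: [0.4759, 0.0494, 0.2508]
tcp_rot: [0.114, -3.14, 0.0]
wrist_force: [0.2, -1.3, 2.0]
width: 0.167
```

```bash
python3 step.py ramp 0 .02 5
```

```text
t=6.20 theta=-0.500 q=28 hcmd=0.198 hmeas=0.203 F=[ 0.2 -1.3  2. ] w=0.167
h [0.219 0.238 0.258 0.278 0.298]
[{"translation": [0, 0.002, 0.0004], "spin": 0}, {"translation": [0, 0.0019, 0.0004], "spin": 0}, {"translation": [0, 0.0019, 0.0005], "spin": 0}, {"translation": [0, 0.002, 0.0005], "spin": 0}, {"translation": [0, 0.0019, 0.0006], "spin": 0}]
```

Emit:
play_rows([
  {"translation": [0, 0.002, 0.0004], "spin": 0},
  {"translation": [0, 0.0019, 0.0004], "spin": 0},
  {"translation": [0, 0.0019, 0.0005], "spin": 0},
  {"translation": [0, 0.002, 0.0005], "spin": 0},
  {"translation": [0, 0.0019, 0.0006], "spin": 0},
])

```text
time: 6.75
tool_pos: [0.4752, 0.0591, 0.2484]
tcp_rot: [-0.114, 3.139, 0.0]
wrist_force: [-0.7, -1.8, 0.3]
width: 0.175
```

```bash
python3 step.py ramp 0 .02 4
```

```text
t=6.75 theta=-0.429 q=31 hcmd=0.298 hmeas=0.304 F=[-0.7 -1.8  0.3] w=0.175
h [0.318 0.338 0.358 0.378]
[{"translation": [0, 0.0019, 0.0006], "spin": 0}, {"translation": [0, 0.0019, 0.0006], "spin": 0}, {"translation": [0, 0.0019, 0.0007], "spin": 0}, {"translation": [0, 0.0018, 0.0007], "spin": 0}]
```

```bash
python3 - <<'E'
import json;J=json.load(open('st.json'));J['plan']=[];json.dump(J,open('st.json','w'))
E
python3 step.py est .135 .22 5
```

```text
t=6.80 theta=-0.402 q=33 hcmd=0.298 hmeas=0.307 F=[ 0.7 -0.9  0.3] w=0.169
fit m=0.354 b=0.010 cost=1.49  est th=-0.406 w=0.383 res [ 0.     -0.0003 -0.0007  0.0003  0.0046 -0.0041]
pred th [-0.336 -0.28  -0.222 -0.169 -0.123] w [0.54 0.58 0.56 0.51 0.41]
h [ 0.238  0.178  0.118  0.058 -0.002]
[{"translation": [0, -0.0058, -0.0016], "spin": 0}, {"translation": [0, -0.0059, -0.0012], "spin": 0}, {"translation": [0, -0.0059, -0.0009], "spin": 0}, {"translation": [0, -0.006, -0.0005], "spin": 0}, {"translation": [0, -0.006, -0.0002], "spin": 0}]
```

Emit:
play_rows([
  {"translation": [0, -0.0117, -0.0028], "spin": 0},
  {"translation": [0, -0.0119, -0.0014], "spin": 0},
  {"translation": [0, -0.012, 0.0], "spin": 0},
  {"translation": [0, -0.0016, 0.0001], "spin": 0},
])

```text
time: 7.25
tool_pos: [0.478, 0.0202, 0.2525]
tcp_rot: [-0.111, 3.14, -0.0]
wrist_force: [-0.9, -0.3, 0.1]
width: 0.173
```

```bash
sed -i "s#/.0025,(v#/SG,(v#; s#\*.0025#*SG#; s#(v\[2\]-J.get('m',.38))/.04,(v\[3\]-J.get('b',0))/.03#(v[2]-.36)/.02,(v[3]-0)/.015#; s/^LAG=.06/LAG=.04;SG=.006/" step.py
NC=1 BD=.18 python3 step.py est .135 .12 4; sed 's/LAG=.04/LAG=.0/' step.py > s2.py; cp st.json st_b.json; NC=1 BD=.18 python3 s2.py est .135 .12 4; cp st_b.json st.json
```

```text
t=7.25 theta=-0.313 q=0 hcmd=-0.078 hmeas=-0.088 F=[ 0.5 -0.6  0.8] w=0.167
fit m=0.344 b=-0.023 cost=17.25  est th=-0.298 w=-0.073 res [ 0.     -0.0007  0.     -0.0146 -0.0263  0.0152]
pred th [-0.336 -0.374 -0.397 -0.392] w [-0.39 -0.34 -0.11  0.18]
h [0.102 0.282 0.395 0.384]
[{"translation": [0, 0.018, 0.0002], "spin": 0}, {"translation": [0, 0.0176, 0.0034], "spin": 0}, {"translation": [0, 0.0107, 0.0038], "spin": 0}, {"translation": [0, -0.001, -0.0004], "spin": 0}]
t=7.25 theta=-0.313 q=0 hcmd=-0.078 hmeas=-0.088 F=[ 0.5 -0.6  0.8] w=0.167
fit m=0.350 b=-0.012 cost=4.61  est th=-0.306 w=-0.164 res [ 0.     -0.0007  0.0001 -0.0048 -0.0149  0.0075]
pred th [-0.354 -0.387 -0.399 -0.384] w [-0.39 -0.26  0.    0.26]
h [0.102 0.282 0.384 0.369]
[{"translation": [0, 0.018, 0.0002], "spin": 0}, {"translation": [0, 0.0176, 0.0034], "spin": 0}, {"translation": [0, 0.0097, 0.0034], "spin": 0}, {"translation": [0, -0.0014, -0.0005], "spin": 0}]
```

Emit:
play_rows([
  {"translation": [0, 0.018, 0.0002], "spin": 0},
  {"translation": [0, 0.0172, 0.0033], "spin": 0},
  {"translation": [0, 0.005, 0.0016], "spin": 0},
])

```text
time: 7.6
tool_pos: [0.4751, 0.0627, 0.2475]
tcp_rot: [-0.115, 3.139, 0.0]
wrist_force: [1.1, -2.8, 1.2]
width: 0.171
```

```bash
sed -i 's/LAG=.04/LAG=.0/' step.py
python3 - <<'E'
import json;J=json.load(open('st.json'));J['plan']=[.1023,.2777,.330];json.dump(J,open('st.json','w'))
E
BD=.12 python3 step.py est .135 .12 4; cat st.json | tail -c 400
```

```text
t=7.60 theta=-0.429 q=30 hcmd=0.330 hmeas=0.341 F=[ 1.1 -2.8  1.2] w=0.171
fit m=0.342 b=-0.029 cost=8.32  est th=-0.421 w=-0.062 res [ 0.      0.0001 -0.0069 -0.0174 -0.0041  0.008 ]
pred th [-0.407 -0.387 -0.368 -0.353] w [0.19 0.2  0.17 0.13]
h [0.238 0.178 0.15  0.144]
[{"translation": [0, -0.0088, -0.0026], "spin": 0}, {"translation": [0, -0.0059, -0.0012], "spin": 0}, {"translation": [0, -0.0028, -0.0005], "spin": 0}, {"translation": [0, -0.0006, -0.0001], "spin": 0}]
 [[4.55, -0.4993220640004352], [5.1, -0.4996603171210804], [5.65, -0.4993270194063591], [6.2, -0.5000015094540013], [6.75, -0.429178386660817], [6.8, -0.40232403512384324], [7.25, -0.31337588162156255], [7.6, -0.42941842368987565]], "plan": [0.23829178712748036, 0.17798120212261595, 0.14960042099919546, 0.14353538331634694], "h": 0.33, "m": 0.34192473798450956, "b": -0.02924096518315973, "w": 0.0}
```

```bash
cat > idf.py <<'E'
import json,numpy as np
from scipy.optimize import least_squares
J=json.load(open('st.json'));S=J['segs'];M=np.array(J['meas']);M=M[M[:,0]>6];dt=.005
xs=[S[0][0]];ys=[S[0][1]]
for a,b,d in S: xs+=[a+1e-4,a+.1];ys+=[b,d]
T=np.arange(6.2,M[-1,0]-1e-6,dt)
def sim(v):
    k,m,I,c,lag,b=v;th,w=-.5,0;o=[(th,w)]
    for h in np.interp(T-lag,xs,ys)+b:
        w+=dt*(m*np.sin(th)+k*(h-th)-c*w)/I;th+=dt*w
        if th<-.5: th,w=-.5,max(w,0)
        o.append((th,w))
    return np.array(o)
P=np.array([.25,.37,.019,.047,.02,0]);SD=np.array([.02,.05,.003,.012,.02,.012])
f=lambda v:np.r_[(np.interp(M[:,0],np.r_[T,T[-1]+dt],sim(v)[:,0])-M[:,1])/.004,(v-P)/SD]
best=min((least_squares(f,P*[1,s,1,1,1,1],x_scale=SD,diff_step=1e-3) for s in(.9,1,1.1)),key=lambda o:o.cost)
print('k m I c lag b',best.x.round(4),'cost',best.cost.round(2),'res',(best.fun[:len(M)]*.004).round(4),'end',sim(best.x)[-1])
E
python3 idf.py
```

```text
k m I c lag b [ 0.2581  0.3674  0.0143  0.0545 -0.0064 -0.0043] cost 3.51 res [ 0.      0.0029 -0.005   0.0003  0.0004] end [-0.42906108  0.03594909]
```

```bash
sed -i 's/I,c,k=.019,.047,.25/I,c,k=.0145,.054,.258/; s#(v\[2\]-.36)/.02,(v\[3\]-0)/.015#(v[2]-.367)/.012,(v[3]+.004)/.012#; s/SG=.006/SG=.004/; s/for m0 in(.33,.38,.43)/for m0 in(.35,.37,.385)/' step.py; NC=1 BD=.12 python3 step.py est .135 .18 4
```

```text
t=7.60 theta=-0.429 q=0 hcmd=0.330 hmeas=0.343 F=[ 1.  -2.3  0.2] w=0.168
fit m=0.365 b=-0.008 cost=1.86  est th=-0.430 w=0.003 res [ 0.      0.0001  0.0017 -0.0066  0.0033 -0.0007]
pred th [-0.402 -0.373 -0.35  -0.332] w [0.29 0.27 0.21 0.16]
h [0.234 0.175 0.152 0.149]
[{"translation": [0, -0.0092, -0.0027], "spin": 0}, {"translation": [0, -0.0058, -0.0012], "spin": 0}, {"translation": [0, -0.0023, -0.0004], "spin": 0}, {"translation": [0, -0.0003, -0.0], "spin": 0}]
```

Emit:
play_rows([
  {"translation": [0, -0.0092, -0.0027], "spin": 0},
  {"translation": [0, -0.0058, -0.0012], "spin": 0},
  {"translation": [0, -0.0023, -0.0004], "spin": 0},
  {"translation": [0, -0.0003, 0.0], "spin": 0},
])

```text
time: 8.05
tool_pos: [0.4762, 0.0435, 0.2517]
tcp_rot: [0.112, -3.139, -0.0]
wrist_force: [-1.0, -1.5, -0.0]
width: 0.171
```

```bash
python3 step.py est .135 .18 4; python3 idf.py
```

```text
t=8.05 theta=-0.339 q=31 hcmd=0.149 hmeas=0.143 F=[-1.  -1.5 -0. ] w=0.171
fit m=0.369 b=-0.004 cost=1.63  est th=-0.339 w=0.144 res [ 0.      0.0032 -0.0053  0.0034 -0.0014  0.    ]
pred th [-0.321 -0.307 -0.289 -0.268] w [0.12 0.16 0.19 0.21]
h [0.177 0.186 0.179 0.165]
[{"translation": [0, 0.0028, 0.0005], "spin": 0}, {"translation": [0, 0.0009, 0.0002], "spin": 0}, {"translation": [0, -0.0007, -0.0001], "spin": 0}, {"translation": [0, -0.0014, -0.0002], "spin": 0}]
k m I c lag b [ 0.258   0.3661  0.0148  0.0511 -0.0114 -0.0078] cost 3.71 res [ 0.      0.0024 -0.0055  0.0001 -0.0007  0.0007] end [-0.33838185  0.14473765]
```

```bash
NC=1 python3 step.py est .135 .22 7
```

```text
t=8.05 theta=-0.339 q=0 hcmd=0.149 hmeas=0.146 F=[-0.  -1.3 -0.3] w=0.168
fit m=0.369 b=-0.004 cost=1.63  est th=-0.339 w=0.144 res [ 0.      0.0032 -0.0053  0.0034 -0.0014  0.    ]
pred th [-0.32  -0.304 -0.282 -0.256 -0.228 -0.201 -0.175] w [0.13 0.19 0.24 0.27 0.28 0.27 0.25]
h [0.191 0.205 0.195 0.175 0.154 0.134 0.119]
[{"translation": [0, 0.0042, 0.0007], "spin": 0}, {"translation": [0, 0.0014, 0.0003], "spin": 0}, {"translation": [0, -0.001, -0.0002], "spin": 0}, {"translation": [0, -0.002, -0.0004], "spin": 0}, {"translation": [0, -0.0021, -0.0004], "spin": 0}, {"translation": [0, -0.0019, -0.0003], "spin": 0}, {"translation": [0, -0.0015, -0.0002], "spin": 0}]
```

Emit:
play_rows([
  {"translation": [0, 0.0042, 0.0007], "spin": 0},
  {"translation": [0, 0.0014, 0.0003], "spin": 0},
  {"translation": [0, -0.001, -0.0002], "spin": 0},
  {"translation": [0, -0.002, -0.0004], "spin": 0},
])

```text
time: 8.5
tool_pos: [0.4761, 0.0473, 0.2512]
tcp_rot: [-0.115, 3.139, 0.0]
wrist_force: [1.0, -1.7, -0.5]
width: 0.169
```

Emit:
play_rows([
  {"translation": [0, -0.0021, -0.0004], "spin": 0},
  {"translation": [0, -0.0019, -0.0003], "spin": 0},
  {"translation": [0, -0.0015, -0.0002], "spin": 0},
])

```text
time: 8.8
tool_pos: [0.4765, 0.0414, 0.2521]
tcp_rot: [0.114, -3.139, -0.0]
wrist_force: [-0.7, -0.7, -0.4]
width: 0.174
```

```bash
python3 step.py est .135 .25 7; python3 idf.py
```

```text
t=8.80 theta=-0.175 q=36 hcmd=0.119 hmeas=0.121 F=[-0.7 -0.7 -0.4] w=0.174
fit m=0.368 b=-0.005 cost=1.86  est th=-0.174 w=0.248 res [ 0.0037 -0.0049  0.0033 -0.0018 -0.0005  0.0003]
pred th [-0.138 -0.114 -0.089 -0.064 -0.038 -0.012  0.015] w [0.24 0.24 0.25 0.26 0.26 0.26 0.26]
h [0.115 0.109 0.099 0.089 0.077 0.065 0.052]
[{"translation": [0, -0.0004, -0.0], "spin": 0}, {"translation": [0, -0.0006, -0.0001], "spin": 0}, {"translation": [0, -0.001, -0.0001], "spin": 0}, {"translation": [0, -0.001, -0.0001], "spin": 0}, {"translation": [0, -0.0012, -0.0001], "spin": 0}, {"translation": [0, -0.0012, -0.0001], "spin": 0}, {"translation": [0, -0.0013, -0.0001], "spin": 0}]
k m I c lag b [ 0.2586  0.3639  0.0149  0.0533 -0.0074 -0.0117] cost 3.82 res [ 0.      0.0024 -0.0058 -0.0002 -0.001   0.      0.0004] end [-0.17436288  0.23894313]
```

Prediction and measurement agree to about 1 mrad. I'll carry on.

Emit:
play_rows([
  {"translation": [0, -0.0004, 0], "spin": 0},
  {"translation": [0, -0.0006, -0.0001], "spin": 0},
  {"translation": [0, -0.001, -0.0001], "spin": 0},
  {"translation": [0, -0.001, -0.0001], "spin": 0},
])

```text
time: 9.25
tool_pos: [0.4767, 0.0386, 0.2525]
tcp_rot: [-0.114, 3.139, 0.0]
wrist_force: [-0.5, -0.2, -0.9]
width: 0.165
```

Emit:
play_rows([
  {"translation": [0, -0.0012, -0.0001], "spin": 0},
  {"translation": [0, -0.0012, -0.0001], "spin": 0},
  {"translation": [0, -0.0013, -0.0001], "spin": 0},
])

```text
time: 9.55
tool_pos: [0.477, 0.0348, 0.2529]
tcp_rot: [-0.114, 3.139, 0.0]
wrist_force: [-0.3, -0.9, 0.1]
width: 0.172
```

```bash
python3 step.py est .135 .2 7
```

```text
t=9.55 theta=0.037 q=36 hcmd=0.052 hmeas=0.055 F=[-0.3 -0.9  0.1] w=0.172
fit m=0.373 b=0.002 cost=0.37  est th=0.037 w=0.315 res [ 0.0001 -0.0011  0.0018 -0.0005]
pred th [0.085 0.111 0.128 0.137 0.14  0.14  0.138] w [ 0.31  0.22  0.13  0.06  0.01 -0.01 -0.02]
h [-0.019 -0.06  -0.077 -0.081 -0.078 -0.073 -0.067]
[{"translation": [0, -0.0071, -0.0001], "spin": 0}, {"translation": [0, -0.0041, 0.0002], "spin": 0}, {"translation": [0, -0.0017, 0.0001], "spin": 0}, {"translation": [0, -0.0004, 0.0], "spin": 0}, {"translation": [0, 0.0003, -0.0], "spin": 0}, {"translation": [0, 0.0005, -0.0], "spin": 0}, {"translation": [0, 0.0006, -0.0], "spin": 0}]
```

Emit:
play_rows([
  {"translation": [0, -0.0071, -0.0001], "spin": 0},
  {"translation": [0, -0.0041, 0.0002], "spin": 0},
  {"translation": [0, -0.0017, 0.0001], "spin": 0},
  {"translation": [0, -0.0004, 0.0], "spin": 0},
  {"translation": [0, 0.0003, 0], "spin": 0},
])

```text
time: 10.1
tool_pos: [0.478, 0.0218, 0.2526]
tcp_rot: [-0.113, 3.139, 0.0]
wrist_force: [0.4, 0.5, -0.1]
width: 0.17
```

```bash
sed -i "s/th,w=x;w+=/th,w=x;h=h-.007*np.tanh((h-th)\/.02);w+=/; s#(v\[3\]+.004)/.012#(v[3]-.003)/.01#" step.py; NP=5 python3 step.py est .135 .2 7
```

```text
t=10.10 theta=0.123 q=28 hcmd=-0.078 hmeas=-0.075 F=[ 0.4  0.5 -0.1] w=0.170
fit m=0.357 b=0.000 cost=0.52  est th=0.123 w=-0.016 res [ 0.      0.0008 -0.0018  0.0007]
pred th [0.118 0.116 0.118 0.122 0.127 0.131 0.134] w [-0.04 -0.    0.03  0.05  0.05  0.04  0.02]
h [-0.042 -0.028 -0.03  -0.041 -0.051 -0.058 -0.062]
[{"translation": [0, 0.0036, -0.0002], "spin": 0}, {"translation": [0, 0.0014, -0.0001], "spin": 0}, {"translation": [0, -0.0002, 0.0], "spin": 0}, {"translation": [0, -0.0011, 0.0], "spin": 0}, {"translation": [0, -0.001, 0.0], "spin": 0}, {"translation": [0, -0.0007, 0.0], "spin": 0}, {"translation": [0, -0.0004, 0.0], "spin": 0}]
```

Run:
```python
from h import *
P=polar(cv2.imread('log/10.10.png'));P=cv2.resize(P,None,fx=3,fy=5,interpolation=cv2.INTER_CUBIC)
c=cv2.resize(cv2.imread('log/10.10.png')[215:290,380-120:385],None,fx=6.2,fy=4,interpolation=cv2.INTER_CUBIC)[:,:783]
cv2.imwrite('pics/pol2.png',np.vstack([P,c]))
```

```text
Traceback (most recent call last):
ValueError: all the input array dimensions except for the concatenation axis must match exactly, but along dimension 1, the array at index 0 has size 783 and the array at index 1 has size 775
```

Next I'll play the planned rows and check the fork in the following image.

Emit:
play_rows([
  {"translation": [0, 0.0036, -0.0002], "spin": 0},
  {"translation": [0, 0.0014, -0.0001], "spin": 0},
  {"translation": [0, -0.0002, 0.0], "spin": 0},
  {"translation": [0, -0.0011, 0.0], "spin": 0},
])

```text
time: 10.55
tool_pos: [0.4776, 0.0258, 0.2528]
tcp_rot: [0.115, -3.139, -0.0]
wrist_force: [-0.3, 0.2, 0.1]
width: 0.168
```

Emit:
play_rows([
  {"translation": [0, -0.001, 0.0], "spin": 0},
  {"translation": [0, -0.0007, 0.0], "spin": 0},
  {"translation": [0, -0.0004, 0.0], "spin": 0},
])

```text
time: 10.85
tool_pos: [0.4777, 0.0233, 0.2529]
tcp_rot: [0.114, -3.139, 0.0]
wrist_force: [-1.3, 0.9, 0.8]
width: 0.173
```

```bash
python3 step.py est .135 .2 8
python3 - <<'E'
from h import *
I=cv2.imread('log/10.85.png')
P=cv2.resize(polar(I),(780,280),interpolation=cv2.INTER_CUBIC)
c=cv2.resize(I[215:290,260:390],(780,300),interpolation=cv2.INTER_CUBIC)
cv2.imwrite('pics/pol2.png',np.vstack([P,c]))
E
```

```text
t=10.85 theta=0.162 q=32 hcmd=-0.062 hmeas=-0.060 F=[-1.3  0.9  0.8] w=0.173
fit m=0.370 b=-0.001 cost=0.67  est th=0.162 w=0.078 res [ 0.0002 -0.0025  0.0022 -0.0004]
pred th [0.172 0.173 0.167 0.157 0.148 0.14  0.136 0.133] w [ 0.05 -0.03 -0.08 -0.1  -0.09 -0.06 -0.03 -0.01]
h [-0.112 -0.126 -0.115 -0.094 -0.075 -0.062 -0.057 -0.056]
[{"translation": [0, -0.005, 0.0004], "spin": 0}, {"translation": [0, -0.0014, 0.0002], "spin": 0}, {"translation": [0, 0.0011, -0.0001], "spin": 0}, {"translation": [0, 0.0021, -0.0002], "spin": 0}, {"translation": [0, 0.0019, -0.0002], "spin": 0}, {"translation": [0, 0.0013, -0.0001], "spin": 0}, {"translation": [0, 0.0005, -0.0], "spin": 0}, {"translation": [0, 0.0001, -0.0], "spin": 0}]
```

View pics/pol2.png

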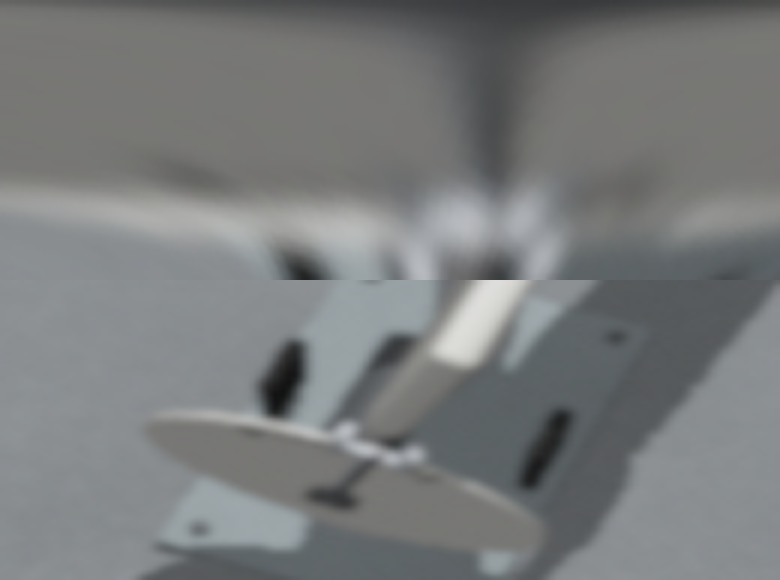

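The crop shows the pointer between the prongs: prongs at (347,432) and (417,457), pointer at about (385,452). The fork centre is at about 0.135–0.14, so the target is confirmed and I'll keep correcting.

Emit:
play_rows([
  {"translation": [0, -0.005, 0.0004], "spin": 0},
  {"translation": [0, -0.0014, 0.0002], "spin": 0},
  {"translation": [0, 0.0011, -0.0001], "spin": 0},
  {"translation": [0, 0.0021, -0.0002], "spin": 0},
])

```text
time: 11.3
tool_pos: [0.4781, 0.0202, 0.2526]
tcp_rot: [-0.113, 3.139, 0.0]
wrist_force: [0.6, 0.2, -0.6]
width: 0.168
```

Emit:
play_rows([
  {"translation": [0, 0.0019, -0.0002], "spin": 0},
  {"translation": [0, 0.0013, -0.0001], "spin": 0},
  {"translation": [0, 0.0005, 0], "spin": 0},
])

```text
time: 11.6
tool_pos: [0.4777, 0.0242, 0.2528]
tcp_rot: [0.115, -3.139, 0.0]
wrist_force: [-0.3, -0.4, -0.6]
width: 0.17
```

```bash
NP=7 python3 step.py est .135 .2 7;python3 idf.py
```

```text
t=11.60 theta=0.114 q=25 hcmd=-0.057 hmeas=-0.051 F=[-0.3 -0.4 -0.6] w=0.170
fit m=0.362 b=0.002 cost=0.86  est th=0.115 w=-0.068 res [-0.      0.0026 -0.0035  0.0009]
pred th [0.107 0.108 0.112 0.12  0.126 0.132 0.135] w [-0.03  0.03  0.06  0.07  0.06  0.04  0.02]
h [-0.025 -0.018 -0.028 -0.043 -0.057 -0.065 -0.068]
[{"translation": [0, 0.0032, -0.0001], "spin": 0}, {"translation": [0, 0.0007, -0.0], "spin": 0}, {"translation": [0, -0.001, 0.0], "spin": 0}, {"translation": [0, -0.0015, 0.0001], "spin": 0}, {"translation": [0, -0.0014, 0.0001], "spin": 0}, {"translation": [0, -0.0008, 0.0], "spin": 0}, {"translation": [0, -0.0003, 0.0], "spin": 0}]
k m I c lag b [0.2762 0.4003 0.0209 0.1146 0.0863 0.0303] cost 245.62 res [ 0.     -0.0197 -0.0351 -0.0246  0.0189  0.0152  0.0069 -0.0333 -0.0324
 -0.0337  0.0297] end [0.14385102 0.02799107]
```

Emit:
play_rows([
  {"translation": [0, 0.0032, -0.0001], "spin": 0},
  {"translation": [0, 0.0007, 0], "spin": 0},
  {"translation": [0, -0.001, 0.0], "spin": 0},
  {"translation": [0, -0.0015, 0.0001], "spin": 0},
])

```text
time: 12.05
tool_pos: [0.4777, 0.0253, 0.253]
tcp_rot: [-0.114, 3.139, -0.0]
wrist_force: [-0.0, 0.4, 0.7]
width: 0.169
```

Emit:
play_rows([
  {"translation": [0, -0.0014, 0.0001], "spin": 0},
  {"translation": [0, -0.0008, 0.0], "spin": 0},
  {"translation": [0, -0.0003, 0.0], "spin": 0},
])

```text
time: 12.35
tool_pos: [0.4779, 0.0227, 0.2528]
tcp_rot: [-0.114, 3.139, 0.0]
wrist_force: [0.5, 1.5, 0.4]
width: 0.172
```

```bash
python3 step.py est .135 .2 7
```

```text
t=12.35 theta=0.123 q=28 hcmd=-0.068 hmeas=-0.066 F=[0.5 1.5 0.4] w=0.172
fit m=0.364 b=-0.001 cost=0.14  est th=0.123 w=-0.002 res [ 0.     -0.0003 -0.0001  0.0001]
pred th [0.121 0.121 0.123 0.126 0.13  0.133 0.135] w [-0.01  0.01  0.03  0.04  0.03  0.02  0.01]
h [-0.046 -0.038 -0.041 -0.049 -0.056 -0.061 -0.063]
[{"translation": [0, 0.0022, -0.0001], "spin": 0}, {"translation": [0, 0.0008, -0.0], "spin": 0}, {"translation": [0, -0.0003, 0.0], "spin": 0}, {"translation": [0, -0.0008, 0.0], "spin": 0}, {"translation": [0, -0.0007, 0.0], "spin": 0}, {"translation": [0, -0.0005, 0.0], "spin": 0}, {"translation": [0, -0.0002, 0.0], "spin": 0}]
```

Emit:
play_rows([
  {"translation": [0, 0.0022, -0.0001], "spin": 0},
  {"translation": [0, 0.0008, 0], "spin": 0},
  {"translation": [0, -0.0003, 0.0], "spin": 0},
  {"translation": [0, -0.0008, 0.0], "spin": 0},
])

```text
time: 12.8
tool_pos: [0.4777, 0.0249, 0.2529]
tcp_rot: [-0.115, 3.139, -0.0]
wrist_force: [-0.0, 0.6, 0.4]
width: 0.167
```

Emit:
play_rows([
  {"translation": [0, -0.0007, 0.0], "spin": 0},
  {"translation": [0, -0.0005, 0.0], "spin": 0},
  {"translation": [0, -0.0002, 0.0], "spin": 0},
])

```text
time: 13.1
tool_pos: [0.4778, 0.0233, 0.2529]
tcp_rot: [-0.114, 3.139, 0.0]
wrist_force: [0.7, 0.5, 0.0]
width: 0.168
```

```bash
python3 step.py est .135 .2 8
```

```text
t=13.10 theta=0.135 q=27 hcmd=-0.063 hmeas=-0.060 F=[0.7 0.5 0. ] w=0.168
fit m=0.364 b=-0.001 cost=0.14  est th=0.135 w=0.015 res [ 0.     -0.0002 -0.0002  0.0001]
pred th [0.137 0.137 0.136 0.136 0.135 0.135 0.135 0.135] w [ 0. -0. -0. -0. -0. -0. -0. -0.]
h [-0.064 -0.064 -0.063 -0.061 -0.061 -0.06  -0.06  -0.06 ]
[{"translation": [0, -0.0001, 0.0], "spin": 0}, {"translation": [0, 0.0, -0.0], "spin": 0}, {"translation": [0, 0.0001, -0.0], "spin": 0}, {"translation": [0, 0.0002, -0.0], "spin": 0}, {"translation": [0, 0.0, -0.0], "spin": 0}, {"translation": [0, 0.0001, -0.0], "spin": 0}, {"translation": [0, -0.0, 0.0], "spin": 0}, {"translation": [0, -0.0, 0.0], "spin": 0}]
```

The rocker is settled on the target.

Emit:
play_rows([
  {"translation": [0, -0.0001, 0.0], "spin": 0},
  {"translation": [0, 0.0, 0], "spin": 0},
  {"translation": [0, 0.0001, 0], "spin": 0},
  {"translation": [0, 0.0002, 0], "spin": 0},
])

```text
time: 13.55
tool_pos: [0.4778, 0.0236, 0.2529]
tcp_rot: [-0.114, 3.139, -0.0]
wrist_force: [0.7, 0.4, 0.1]
width: 0.168
```

Emit:
play_rows([
  {"translation": [0, 0.0, 0], "spin": 0},
  {"translation": [0, 0.0001, 0], "spin": 0},
  {"translation": [0, 0, 0], "spin": 0},
  {"translation": [0, 0, 0], "spin": 0},
])

```text
time: 13.95
tool_pos: [0.4778, 0.0237, 0.2529]
tcp_rot: [-0.114, 3.139, 0.0]
wrist_force: [-0.5, 0.4, 0.0]
width: 0.168
```

```bash
python3 step.py est .135 .2 8
```

```text
t=13.95 theta=0.124 q=28 hcmd=-0.060 hmeas=-0.056 F=[-0.5  0.4  0. ] w=0.168
fit m=0.363 b=-0.002 cost=0.21  est th=0.124 w=-0.020 res [ 0.     -0.0005  0.0002]
pred th [0.121 0.121 0.123 0.127 0.13  0.133 0.135 0.136] w [-0.01  0.01  0.03  0.04  0.03  0.02  0.01  0.  ]
h [-0.042 -0.037 -0.041 -0.048 -0.055 -0.06  -0.062 -0.062]
[{"translation": [0, 0.0018, -0.0001], "spin": 0}, {"translation": [0, 0.0005, -0.0], "spin": 0}, {"translation": [0, -0.0004, 0.0], "spin": 0}, {"translation": [0, -0.0007, 0.0], "spin": 0}, {"translation": [0, -0.0007, 0.0], "spin": 0}, {"translation": [0, -0.0005, 0.0], "spin": 0}, {"translation": [0, -0.0002, 0.0], "spin": 0}, {"translation": [0, 0.0, -0.0], "spin": 0}]
```

Emit:
play_rows([
  {"translation": [0, 0.0018, -0.0001], "spin": 0},
  {"translation": [0, 0.0005, 0], "spin": 0},
  {"translation": [0, -0.0004, 0.0], "spin": 0},
  {"translation": [0, -0.0007, 0.0], "spin": 0},
])

```text
time: 14.4
tool_pos: [0.4776, 0.0249, 0.2529]
tcp_rot: [0.114, -3.139, -0.0]
wrist_force: [0.7, 0.9, -0.6]
width: 0.171
```

Emit:
play_rows([
  {"translation": [0, -0.0007, 0.0], "spin": 0},
  {"translation": [0, -0.0005, 0.0], "spin": 0},
  {"translation": [0, -0.0002, 0.0], "spin": 0},
  {"translation": [0, 0, 0], "spin": 0},
])

```text
time: 14.8
tool_pos: [0.4777, 0.0234, 0.253]
tcp_rot: [0.114, -3.139, -0.0]
wrist_force: [-0.0, 0.6, 0.2]
width: 0.167
```

```bash
python3 step.py est .135 .2 8
```

```text
t=14.80 theta=0.154 q=30 hcmd=-0.062 hmeas=-0.059 F=[-0.   0.6  0.2] w=0.167
fit m=0.365 b=0.000 cost=0.06  est th=0.154 w=0.041 res [-0.     -0.0003  0.0001]
pred th [0.16  0.16  0.155 0.149 0.143 0.138 0.135 0.134] w [ 0.02 -0.02 -0.06 -0.07 -0.06 -0.04 -0.02 -0.01]
h [-0.093 -0.102 -0.094 -0.081 -0.069 -0.061 -0.058 -0.057]
[{"translation": [0, -0.0031, 0.0002], "spin": 0}, {"translation": [0, -0.0009, 0.0001], "spin": 0}, {"translation": [0, 0.0008, -0.0001], "spin": 0}, {"translation": [0, 0.0013, -0.0001], "spin": 0}, {"translation": [0, 0.0012, -0.0001], "spin": 0}, {"translation": [0, 0.0008, -0.0001], "spin": 0}, {"translation": [0, 0.0003, -0.0], "spin": 0}, {"translation": [0, 0.0001, -0.0], "spin": 0}]
```

Emit:
play_rows([
  {"translation": [0, -0.0031, 0.0002], "spin": 0},
  {"translation": [0, -0.0009, 0.0001], "spin": 0},
  {"translation": [0, 0.0008, -0.0001], "spin": 0},
  {"translation": [0, 0.0013, -0.0001], "spin": 0},
])

```text
time: 15.25
tool_pos: [0.478, 0.0215, 0.2529]
tcp_rot: [-0.114, 3.139, 0.0]
wrist_force: [1.0, 0.5, -0.7]
width: 0.167
```

Emit:
play_rows([
  {"translation": [0, 0.0012, -0.0001], "spin": 0},
  {"translation": [0, 0.0008, -0.0001], "spin": 0},
  {"translation": [0, 0.0003, 0], "spin": 0},
  {"translation": [0, 0.0001, 0], "spin": 0},
])

```text
time: 15.65
tool_pos: [0.4777, 0.024, 0.2531]
tcp_rot: [0.114, -3.139, 0.0]
wrist_force: [0.5, 0.3, -0.6]
width: 0.172
```

```bash
python3 step.py est .135 .2 8
```

```text
t=15.65 theta=0.122 q=28 hcmd=-0.057 hmeas=-0.053 F=[ 0.5  0.3 -0.6] w=0.172
fit m=0.364 b=-0.001 cost=0.11  est th=0.122 w=-0.029 res [ 0.     -0.0004  0.0001]
pred th [0.119 0.119 0.122 0.126 0.13  0.133 0.135 0.136] w [-0.01  0.02  0.04  0.04  0.04  0.02  0.01  0.  ]
h [-0.04  -0.036 -0.042 -0.05  -0.058 -0.062 -0.064 -0.064]
[{"translation": [0, 0.0017, -0.0001], "spin": 0}, {"translation": [0, 0.0004, -0.0], "spin": 0}, {"translation": [0, -0.0006, 0.0], "spin": 0}, {"translation": [0, -0.0008, 0.0], "spin": 0}, {"translation": [0, -0.0008, 0.0], "spin": 0}, {"translation": [0, -0.0004, 0.0], "spin": 0}, {"translation": [0, -0.0002, 0.0], "spin": 0}, {"translation": [0, -0.0, 0.0], "spin": 0}]
```

Emit:
play_rows([
  {"translation": [0, 0.0017, -0.0001], "spin": 0},
  {"translation": [0, 0.0004, 0], "spin": 0},
  {"translation": [0, -0.0006, 0.0], "spin": 0},
  {"translation": [0, -0.0008, 0.0], "spin": 0},
])

```text
time: 16.1
tool_pos: [0.4777, 0.0247, 0.2532]
tcp_rot: [0.114, -3.139, 0.0]
wrist_force: [-0.8, 0.6, 0.1]
width: 0.17
```

Emit:
play_rows([
  {"translation": [0, -0.0008, 0.0], "spin": 0},
  {"translation": [0, -0.0004, 0.0], "spin": 0},
  {"translation": [0, -0.0002, 0.0], "spin": 0},
  {"translation": [0, 0, 0], "spin": 0},
])

```text
time: 16.5
tool_pos: [0.4778, 0.0232, 0.2532]
tcp_rot: [0.114, -3.14, 0.0]
wrist_force: [-0.1, 0.2, -0.2]
width: 0.169
```

The pointer has been in the fork from about 9.7 s to 16.5 s. Now I'll lower the antenna.

```bash
python3 step.py est -.5 .25 8
```

```text
t=16.50 theta=0.123 q=28 hcmd=-0.064 hmeas=-0.061 F=[-0.1  0.2 -0.2] w=0.169
fit m=0.363 b=-0.003 cost=0.23  est th=0.123 w=-0.021 res [ 0.     -0.0005  0.0002]
pred th [ 0.118  0.103  0.075  0.041  0.004 -0.03  -0.061 -0.09 ] w [-0.08 -0.21 -0.31 -0.36 -0.36 -0.33 -0.3  -0.28]
h [-0.14  -0.164 -0.144 -0.107 -0.068 -0.037 -0.014  0.002]
[{"translation": [0, -0.0076, 0.0008], "spin": 0}, {"translation": [0, -0.0023, 0.0004], "spin": 0}, {"translation": [0, 0.0019, -0.0003], "spin": 0}, {"translation": [0, 0.0037, -0.0005], "spin": 0}, {"translation": [0, 0.0039, -0.0003], "spin": 0}, {"translation": [0, 0.0031, -0.0002], "spin": 0}, {"translation": [0, 0.0023, -0.0001], "spin": 0}, {"translation": [0, 0.0016, -0.0], "spin": 0}]
```

Emit:
play_rows([
  {"translation": [0, -0.0076, 0.0008], "spin": 0},
  {"translation": [0, -0.0023, 0.0004], "spin": 0},
  {"translation": [0, 0.0019, -0.0003], "spin": 0},
  {"translation": [0, 0.0037, -0.0005], "spin": 0},
])

```text
time: 16.95
tool_pos: [0.4781, 0.0188, 0.2527]
tcp_rot: [0.113, -3.139, -0.0]
wrist_force: [-0.2, 1.1, -0.3]
width: 0.172
```

Emit:
play_rows([
  {"translation": [0, 0.0039, -0.0003], "spin": 0},
  {"translation": [0, 0.0031, -0.0002], "spin": 0},
  {"translation": [0, 0.0023, -0.0001], "spin": 0},
])

```text
time: 17.25
tool_pos: [0.4774, 0.0287, 0.2534]
tcp_rot: [-0.115, 3.139, -0.0]
wrist_force: [0.9, -0.1, 0.6]
width: 0.17
```

```bash
NP=7 python3 step.py est -.5 .22 7
```

```text
t=17.25 theta=-0.076 q=37 hcmd=-0.014 hmeas=-0.006 F=[ 0.9 -0.1  0.6] w=0.170
fit m=0.363 b=-0.004 cost=0.31  est th=-0.075 w=-0.329 res [-0.     -0.0007  0.0002]
pred th [-0.123 -0.149 -0.17  -0.188 -0.205 -0.222 -0.241] w [-0.3  -0.24 -0.19 -0.17 -0.17 -0.18 -0.2 ]
h [0.032 0.054 0.059 0.055 0.052 0.052 0.057]
[{"translation": [0, 0.0046, 0.0], "spin": 0}, {"translation": [0, 0.0022, 0.0001], "spin": 0}, {"translation": [0, 0.0005, 0.0], "spin": 0}, {"translation": [0, -0.0004, -0.0], "spin": 0}, {"translation": [0, -0.0003, -0.0], "spin": 0}, {"translation": [0, 0.0, 0.0], "spin": 0}, {"translation": [0, 0.0005, 0.0], "spin": 0}]
```

Emit:
play_rows([
  {"translation": [0, 0.0046, 0.0], "spin": 0},
  {"translation": [0, 0.0022, 0.0001], "spin": 0},
  {"translation": [0, 0.0005, 0.0], "spin": 0},
  {"translation": [0, -0.0004, 0], "spin": 0},
])

```text
time: 17.7
tool_pos: [0.477, 0.0352, 0.2533]
tcp_rot: [-0.114, 3.139, -0.0]
wrist_force: [0.3, -0.4, 0.9]
width: 0.171
```

Emit:
play_rows([
  {"translation": [0, -0.0003, 0], "spin": 0},
  {"translation": [0, 0.0, 0.0], "spin": 0},
  {"translation": [0, 0.0005, 0.0], "spin": 0},
])

```text
time: 18.0
tool_pos: [0.477, 0.0351, 0.2533]
tcp_rot: [-0.114, 3.139, -0.0]
wrist_force: [0.4, -1.3, 2.0]
width: 0.173
```

```bash
python3 step.py est -.5 .2 8
```

```text
t=18.00 theta=-0.208 q=34 hcmd=0.057 hmeas=0.059 F=[ 0.4 -1.3  2. ] w=0.173
fit m=0.366 b=0.004 cost=0.03  est th=-0.208 w=-0.131 res [-0.      0.0002 -0.    ]
pred th [-0.229 -0.247 -0.267 -0.29  -0.313 -0.336 -0.358 -0.378] w [-0.15 -0.19 -0.22 -0.23 -0.23 -0.22 -0.21 -0.2 ]
h [0.043 0.043 0.053 0.068 0.082 0.094 0.103 0.11 ]
[{"translation": [0, -0.0014, -0.0001], "spin": 0}, {"translation": [0, -0.0, -0.0], "spin": 0}, {"translation": [0, 0.001, 0.0], "spin": 0}, {"translation": [0, 0.0015, 0.0001], "spin": 0}, {"translation": [0, 0.0014, 0.0001], "spin": 0}, {"translation": [0, 0.0012, 0.0001], "spin": 0}, {"translation": [0, 0.0009, 0.0001], "spin": 0}, {"translation": [0, 0.0007, 0.0001], "spin": 0}]
```

Emit:
play_rows([
  {"translation": [0, -0.0014, -0.0001], "spin": 0},
  {"translation": [0, 0, 0], "spin": 0},
  {"translation": [0, 0.001, 0.0], "spin": 0},
  {"translation": [0, 0.0015, 0.0001], "spin": 0},
])

```text
time: 18.45
tool_pos: [0.4769, 0.0364, 0.2533]
tcp_rot: [-0.114, 3.139, -0.0]
wrist_force: [0.1, -0.6, 1.4]
width: 0.172
```

Emit:
play_rows([
  {"translation": [0, 0.0014, 0.0001], "spin": 0},
  {"translation": [0, 0.0012, 0.0001], "spin": 0},
  {"translation": [0, 0.0009, 0.0001], "spin": 0},
  {"translation": [0, 0.0007, 0.0001], "spin": 0},
])

```text
time: 18.85
tool_pos: [0.4765, 0.0407, 0.2529]
tcp_rot: [-0.114, 3.139, -0.0]
wrist_force: [0.4, -0.3, 0.9]
width: 0.17
```

```bash
python3 step.py est -.5 .16 10
```

```text
t=18.85 theta=-0.387 q=31 hcmd=0.110 hmeas=0.115 F=[ 0.4 -0.3  0.9] w=0.170
fit m=0.367 b=0.003 cost=0.17  est th=-0.387 w=-0.220 res [-0.0001  0.0001 -0.    ]
pred th [-0.419 -0.438 -0.454 -0.467 -0.479 -0.49  -0.5   -0.5   -0.5   -0.5  ] w [-0.21 -0.17 -0.14 -0.12 -0.12 -0.12  0.    0.    0.    0.  ]
h [0.138 0.154 0.158 0.158 0.157 0.157 0.157 0.156 0.156 0.156]
[{"translation": [0, 0.0028, 0.0004], "spin": 0}, {"translation": [0, 0.0015, 0.0002], "spin": 0}, {"translation": [0, 0.0004, 0.0001], "spin": 0}, {"translation": [0, -0.0, -0.0], "spin": 0}, {"translation": [0, -0.0001, -0.0], "spin": 0}, {"translation": [0, -0.0, -0.0], "spin": 0}, {"translation": [0, -0.0, -0.0], "spin": 0}, {"translation": [0, -0.0001, -0.0], "spin": 0}, {"translation": [0, 0.0, 0.0], "spin": 0}, {"translation": [0, 0.0, 0.0], "spin": 0}]
```

Emit:
play_rows([
  {"translation": [0, 0.0028, 0.0004], "spin": 0},
  {"translation": [0, 0.0015, 0.0002], "spin": 0},
  {"translation": [0, 0.0004, 0.0001], "spin": 0},
  {"translation": [0, 0, 0], "spin": 0},
  {"translation": [0, -0.0001, 0], "spin": 0},
])

```text
time: 19.4
tool_pos: [0.4762, 0.0452, 0.2522]
tcp_rot: [0.114, -3.139, 0.0]
wrist_force: [0.7, -0.6, 0.9]
width: 0.171
```

Emit:
play_rows([
  {"translation": [0, 0, 0], "spin": 0},
  {"translation": [0, 0, 0], "spin": 0},
  {"translation": [0, -0.0001, 0], "spin": 0},
  {"translation": [0, 0, 0], "spin": 0},
  {"translation": [0, 0, 0], "spin": 0},
])

```text
time: 19.9
tool_pos: [0.4762, 0.0451, 0.2522]
tcp_rot: [-0.114, 3.139, -0.0]
wrist_force: [0.7, -1.0, 1.8]
width: 0.175
```

```bash
python3 step.py ramp 0 -.065 10
```

```text
t=19.90 theta=-0.500 q=28 hcmd=0.156 hmeas=0.159 F=[ 0.7 -1.   1.8] w=0.175
h [ 0.091  0.026 -0.039 -0.104 -0.17  -0.234 -0.299 -0.364 -0.429 -0.494]
[{"translation": [0, -0.0064, -0.0008], "spin": 0}, {"translation": [0, -0.0065, -0.0004], "spin": 0}, {"translation": [0, -0.0065, 0.0], "spin": 0}, {"translation": [0, -0.0065, 0.0005], "spin": 0}, {"translation": [0, -0.0065, 0.0009], "spin": 0}, {"translation": [0, -0.0063, 0.0013], "spin": 0}, {"translation": [0, -0.0063, 0.0017], "spin": 0}, {"translation": [0, -0.0061, 0.0021], "spin": 0}, {"translation": [0, -0.006, 0.0025], "spin": 0}, {"translation": [0, -0.0058, 0.0029], "spin": 0}]
```

Emit:
play_rows([
  {"translation": [0, -0.0064, -0.0008], "spin": 0},
  {"translation": [0, -0.0065, -0.0004], "spin": 0},
  {"translation": [0, -0.0065, 0.0], "spin": 0},
  {"translation": [0, -0.0065, 0.0005], "spin": 0},
  {"translation": [0, -0.0065, 0.0009], "spin": 0},
])

```text
time: 20.45
tool_pos: [0.4786, 0.0122, 0.2519]
tcp_rot: [0.113, -3.139, -0.0]
wrist_force: [-0.1, -0.0, 0.2]
width: 0.172
```

Emit:
play_rows([
  {"translation": [0, -0.0063, 0.0013], "spin": 0},
  {"translation": [0, -0.0063, 0.0017], "spin": 0},
  {"translation": [0, -0.0061, 0.0021], "spin": 0},
  {"translation": [0, -0.006, 0.0025], "spin": 0},
  {"translation": [0, -0.0055, 0.0028], "spin": 0},
])

```text
time: 20.95
tool_pos: [0.4808, -0.0177, 0.2414]
tcp_rot: [-0.114, 3.139, 0.0]
wrist_force: [0.3, 0.3, -0.1]
width: 0.174
```

Emit:
play_rows([
  {"translation": [0, 0, 0], "spin": 0},
  {"translation": [0, 0, 0], "spin": 0},
  {"translation": [0, 0, 0], "spin": 0},
  {"translation": [0, 0, 0], "spin": 0},
  {"translation": [0, 0, 0], "spin": 0},
], jaw=0.2)

```text
time: 21.45
tool_pos: [0.4808, -0.0171, 0.2417]
tcp_rot: [-0.115, 3.139, 0.0]
wrist_force: [-0.1, 0.1, -0.5]
width: 0.601
```

Emit:
play_rows([
  {"translation": [0, 0, -0.01], "spin": 0},
  {"translation": [0, 0, -0.03], "spin": 0},
  {"translation": [0, 0, -0.04], "spin": 0},
  {"translation": [0, 0, -0.04], "spin": 0},
  {"translation": [0, 0, -0.01], "spin": 0},
])

```text
time: 21.95
tool_pos: [0.4829, -0.0174, 0.3783]
tcp_rot: [-0.114, 3.13, -0.002]
wrist_force: [-0.8, 0.4, 0.5]
width: 0.6
```

Emit:
play_rows([
  {"translation": [0, 0, 0], "spin": 0},
  {"translation": [0, 0, 0], "spin": 0},
  {"translation": [0, 0, 0], "spin": 0},
  {"translation": [0, 0, 0], "spin": 0},
  {"translation": [0, 0, 0], "spin": 0},
])

```text
time: 22.45
tool_pos: [0.4802, -0.0173, 0.3702]
tcp_rot: [0.114, -3.137, -0.0]
wrist_force: [0.3, -1.2, 0.4]
width: 0.599
```

Run:
```python
from h import *
im=bot.read_camera('scene');print('theta',theta(im)[0]-.015,'mean diff vs start (stand/fork, bystanders)')
a=cv2.imread('pics/scene0.png')
for n,(x,y,w,h) in dict(fork=(310,245,40,25),router=(190,135,75,55),mug=(425,195,40,40),screw=(268,135,60,22),tester=(415,248,45,45)).items():
    A,B=[cv2.cvtColor(i[y:y+h,x:x+w],cv2.COLOR_BGR2GRAY).astype(np.float32) for i in(a,im)]
    print(n,np.round(cv2.phaseCorrelate(A,B,cv2.createHanningWindow((w,h),cv2.CV_32F)),2))
bot.finish_job()
```

```text
theta -0.49964324053655734 mean diff vs start (stand/fork, bystanders)Traceback (most recent call last):
  File "<stdin>", line 6, in <module>
    return _wrapfunc(a, 'round', decimals=decimals, out=out)
    return _wrapit(obj, method, *args, **kwds)
    conv = _array_converter(obj)
ValueError: setting an array element with a sequence. The requested array has an inhomogeneous shape after 1 dimensions. The detected shape was (2,) + inhomogeneous part.
```

Run:
```python
from h import *
im=bot.read_camera('scene');print('theta',theta(im)[0]-.015)
a=cv2.imread('pics/scene0.png')
for n,(x,y,w,h) in dict(fork=(310,245,40,25),router=(190,135,75,55),mug=(425,195,40,40),screw=(268,135,60,22),tester=(415,248,45,45)).items():
    A,B=[cv2.cvtColor(i[y:y+h,x:x+w],cv2.COLOR_BGR2GRAY).astype(np.float32) for i in(a,im)]
    print(n,cv2.phaseCorrelate(A,B,cv2.createHanningWindow((w,h),cv2.CV_32F)))
print(bot.finish_job())
```

```text
theta -0.4990568728742116
fork ((-0.06925535209080991, 1.0440038793644906), 0.6631462616920472)
router ((0.5290643130937269, -0.006541897226679083), 0.9133535444471571)
mug ((-0.5430881702156398, 0.6136798325515862), 0.6704399698972702)
screw ((-0.22296729383628744, -0.09378083529146508), 0.746207461754481)
tester ((0.5324738968556844, 0.2530557375654148), 0.7738752334500536)
the job is handed in; nothing more can be done
None
```

The antenna went up into the fork, stayed there long enough, and is back on its rest with the handle released. The job is handed in; it reports no verdict.

- **Hold:** the pointer was between the prongs from about 9.7 s to 16.5 s, roughly 6.8 s. The camera put the tilt at 0.11 to 0.16 rad throughout, against a fork angle I read as about 0.14 rad. I checked the pointer between the prongs by eye once, at 10.85 s.
- **Lowering:** I estimate the tilt speed at about 0.12 rad/s as it met the rest. The handle was brought back to slack before the jaws opened, and the gripper was raised clear.
- **Last checks:** the tilt reads −0.499 rad, and the wrist force shows only sensor noise. The bystanders appear unmoved: each shifted less than 1 pixel against the first picture. The fork patch shifted about 1 pixel; the correlation there is weak and lighting changes affect it, so I don't think the fork moved, but it isn't proven.
- **What went wrong on the way:** the first lift came off the rest faster than I expected, at an estimated 0.4 to 0.6 rad/s. Braking let it drop back to about −0.43 rad before I caught it. The estimated speed stayed under the 0.8 rad/s limit. After that I refitted the model: the inertia came out near 0.0145 kg m² instead of 0.019.
- **Process slip:** once, early in the lift, I queued a camera script in the same batch as a move it depended on. The two ran one after the other, and I kept them apart after that.

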